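Hold the pull-out exposure lamp at its cursor

TASK

Expose the next strip of the agar plate with the pull-out blue-light lamp. Press the green timer plunger on the lamp's console fully down and let it spring back; then pinch the lamp's grip so that its orange lock button is squeezed in, and draw the lamp out towards you until the white line of the red cursor on the graduated bar stands at the white index lines of the channel's mouth. The arm springs home if it is let go, so finish while still pinching the grip and holding the lamp still at that mark; leave the plate in its nest and the other things on the bench as they are.

Things in the scene. Friction and masses are not known exactly. Their poses are not given: they have to be found in the camera images.
- lamp_stand: Fixed lamp stand: white base plate 330 x 120 x 10 mm with a post and an open channel; it cannot be shifted. Origin on the worktop under the front face of the channel's mouth; the arm draws out along its -x axis (roughly towards the robot), +y is its left, where the console is, z up. Plate from x = -195 to 135, y = -60 to 60 mm. Nothing on the stand is higher than 162 mm.
- plunger (a joint): Green mushroom plunger (33 mm across) on the timer console, moving straight down; 0 = up, 0.012 m = fully down on its stop. Sprung: about 4 N to start, 11.5 N at the end of the stroke; it comes back up by itself.
- plunger_top (a point): Centre of the plunger's top; with the plunger up at x = -95, y = 120, z = 70.5 mm in the stand's frame. The cream timer console under it is 112 mm (x) by 104 mm (y), 40 mm high, and touches the base plate.
- lamp_arm (a joint): Draw of the telescoping lamp arm out of the channel; 0 = parked and locked, grows as it is drawn out along the stand's -x axis, stop at 0.135 m. A spring pulls it home (4 N parked, 6.5 N at 0.13 m).
- grip (a point): Middle of the pinch, on the arm's centre line at button height; parked at x = -45, y = 0, z = 142 mm of the stand. The grip is a black block 50 mm long (x) x 34 mm wide (y) x 50 mm high, top 20 mm above this point; ribbed thumb rest on its +y flank, lock button on its -y flank. Pinch it from above, fingers closing along the stand's y. Lamp dome (59 mm across) from 31 mm below this point.
- lock_button (a joint): Orange sprung lock button in the -y flank of the grip; 0 = out (locks the arm when parked), grows as it is squeezed in towards +y, 0.007 m = fully in. About 3.6 N to start, 7.8 N fully in. The arm is free from about 0.0045 m; the lock hooks only in the parked position, with 1 mm of play, and by itself when the arm goes home.
- button_face (a point): Centre of the lock button's outer face (28 mm along the arm x 24 mm high); out, it stands 26 mm to -y of the grip point, fully in 19 mm: the pinch is 43 mm wide before and 36 mm with the button in. Both flanks are free for fingers up to 40 mm thick, 30 mm wide.
- cursor_line (a point): White line across the top of the red cursor (11 x 31 mm) that is clamped on the arm's white graduated bar and travels with it in the channel (ticks every 5 mm). At the start it lies 60 to 115 mm behind the index lines, different each time; that distance is the draw to make.
- index_line (a point): Point midway between the two white index lines on the black cheeks of the channel's mouth, x = +4, y = 0, z = 147 mm in the stand's frame; fixed. The channel runs from here 190 mm to +x, 40 mm wide (54 mm over the cheeks), top at this height. The mark is reached when the cursor line is level with this point along x.
- dish: Lidded agar plate, 101 mm across, 16 mm high, loose in a nest of four pins on the base plate (origin at the centre of its underside, 132 mm before the channel's mouth, 10 mm above the worktop). Stays there.
- beaker: Small glass beaker, 70 mm across, 75 mm high, bystander to the left; origin at the centre of its underside.
- tip_box: Green pipette-tip box, 66 x 112 x 34 mm, bystander to the left; origin at the centre of its underside.
- pen: Black and white marker pen, 135 mm long, 17 mm thick, lying at the front of the bench, bystander; origin at the centre of its underside.

How it is judged:
On the way, in this order (a step that is already met when the one before it is completed fails the run):
1. the timer plunger is pressed fully down (value of joint plunger above 0.0105 m), for 0.05 s.
2. the plunger has sprung back up while the lamp is still parked (value of joint plunger below 0.002 m and value of joint lamp_arm below 0.004 m), for 0.1 s.
3. the lock button is squeezed in by the fingers with the lamp still parked (value of joint lock_button above 0.0045 m and value of joint lamp_arm below 0.006 m and contact force between the fingers and lamp_arm above 2 N), for 0.05 s.
4. the lamp is drawn out of its parked place (value of joint lamp_arm above 0.03 m), for 0.05 s.
At the end, for the whole second after the job is handed in: The cursor line stands within 4 mm of the index lines along the arm, the arm drawn out and still (under 5 mm/s), held by the fingers on its grip with the lock button squeezed in at least 4.5 mm; the timer plunger is back up (x of cursor_line in the frame of index_line between -0.004 and 0.004 m and value of joint lamp_arm above 0.05 m and velocity of joint lamp_arm between -0.005 and 0.005 m/s and value of joint lock_button above 0.0045 m and contact force between the fingers and lamp_arm above 2 N and value of joint plunger below 0.002 m); the arm keeps its last pose, push and grip.
It fails at once if the agar plate is shifted more than 8 mm (distance of dish from where it was at the start of the episode above 0.008 m).
It fails at once if a bystander is shifted more than 15 mm (distance of any of beaker, tip_box, pen from where it was at the start of the episode above 0.015 m).
It also fails if it takes over 45 s, if anything falls off the work surface, if the arm or the gripper's body presses on something with over 40 N, if the wrist force passes 120 N, or if a joint passes its speed limit or range.

ROBOT

A 6-joint arm with a two-finger parallel gripper is mounted at the origin on a cart in front of the work surface, level with it; the furniture and walls round the work are solid. World frame = base frame: x ahead of the robot, y to its left, z up, the work surface at z = 0. Lengths are in m, angles in rad, forces in N, time in s.
With the tool pointing down it reaches from about 0.225 to 0.725 m from the base axis. Payload 3.1 kg.
Tool frame: the origin (TCP) lies at the very end of the fingers, on their centre line; the grasp point (between the pads) lies 19 mm behind it; z points along the fingers, y is the line along which they close (so a half turn about z gives the same grasp; the last joint's range is limited). The gripper opens to 85 mm and grips with 20 to 120 N. Pads are 22 mm wide; open, the fingers measure 114 mm over their backs; the gripper's body (76 mm by 85 mm) begins 54 mm behind the grasp point. The pads swing forward as they close: fully open they stand 13 mm farther back than shut.
Start: joints at [-1.316, 0.048, 0.099, 1.622, 0, 1.443], TCP at [0.196, -0.487, 0.231] pointing down, gripper open.
Joint ranges: [-2.91, 2.91], [-0.99, 1.94], [-1.21, 1.42], [-2.12, 2.29], [-1.49, 1.47], [-3.14, 3.14]. Speed limits (rad/s): [2.79, 2.79, 3.14, 3.14, 3.14, 3.14].

INTERFACE

Orientations are given as a rotation vector (axis times angle).
In Python, from station import arm gives the robot as it stands.
- The arm moves only by the tool move_arm, never from a script. Its argument "plan" is a list of rows, each a list of 2 entries, a list of its own where there are three numbers: the shift along the world's x, y, z in cm, then the turn about the world's z in units of 6 degrees (1.0 is 6 degrees). A call has 1 to 12 rows; each row shifts and turns the commanded pose from where the row before left it; what a row does not reach is not made up. A row lasts 1/8 s, in which the tool goes at most 62.5 mm and 10.7 degrees, less where a joint would pass 70% of its speed; a pose out of reach is approached as far as the arm can. A call is refused whole if a number of a shift passes 6.25 or a number of a turn 1, either way. A call with a gripper value outside its range is refused whole. "grip" is the finger opening in cm, from 0 to 8.54, set as the call begins (left out, the last holds). The fingers move at their own pace and stop on an object; "grip_force" is the grip in N (left out, the last holds). Time passes only in rows, so rows that do not move let the fingers close. It gives the time, the measured TCP pose, the force, the opening and the grip force at its end, in the units of the state.
- arm.sense(): the state, without advancing time (a new reading comes with each control period).
- arm.snapshot(name): name is "side" or "top"; returns the picture (480x640x3 uint8, red, green, blue); there is no depth.
- arm.camera_info(name): a dict with "fx", "fy", "cx", "cy" (pixels), "distortion" ([k1, k2, p1, p2, k3] as OpenCV has them; the pictures are not rectified), "world_to_cam" (4x4, takes a point from world to camera coordinates). Camera axes: x right, y up, looking along -z (the intrinsics and any distortion apply to the point x, -y, -z); pixel columns grow to the right and rows downward; lengths in m; the calibration is good to about 2 mm. A picture is of the moment at which its call begins. camera_info takes no time and is no camera call.
- arm.hand_in(): hands the job in; it is judged then, once.
Trained networks look in the newest picture that a camera, given by its name, has taken for a name from the list of things; names that differ only in an ending like _2 or _b are one class to them, and where a whole thing is asked for, a point or a joint stands for the part that bears it (a point fixed in the world has none). Each returns a list of dicts, best first, with "score" (0 to 1); they miss things now and then, are a little off and sometimes report something else, mostly with a low value. They report only what shows in the picture. A call takes as long as a camera call.
- arm.recognise(camera, target): "pixel" ([row, column] in pixels, amid what is visible of it).
- arm.place_of(camera, target): "pixel" ([row, column] in pixels: a listed point, or the origin of a listed thing).
The state is a dict: "clock": time; "joints": joint angles; "dq": joint speeds; "joint_efforts": joint torques, N m; "position": TCP position; "tcp_rot": TCP orientation; "wrist_force": force on the tool from outside, world axes, zero at the start; "ft_torque": the same for the moment, N m; "width": finger opening in m; "gripper_force": force on a finger pad.
Only numpy, scipy, OpenCV 4.12 (cv2) and the standard library are available. Lean on these libraries where they do the work, as an engineer would, in place of code of your own. Each camera call takes 0.05 s, during which the arm holds its last target. There are 200 camera calls.

## Working session

There is one attempt and no reset: what is moved stays moved. The work goes in short steps, Python scripts to look and compute and a tool call to move; the robot and the scene stay as the last step left them, time stands still between calls to the robot, and variables do not carry over. Pictures are saved under pics/ and viewed, at most 10 in all, crops included, and the job is handed in when it is done.

Besides the shell and the picture viewer there is one more tool, called after "Call:" as name(argument=value, ...) on one line, values as JSON. move_arm: Moves the arm, as the interface text tells. Its arguments: {"type":"object","properties":{"plan":{"type":"array"},"grip":{"type":"number"},"grip_force":{"type":"number"}},"required":["plan"]}

```bash
mkdir -p pics
cat > h.py <<'E'
import numpy as np, cv2
from station import arm
def cam(n):
    c=arm.camera_info(n); K=np.array([[c["fx"],0,c["cx"]],[0,c["fy"],c["cy"]],[0,0,1.]])
    return K,np.array(c["distortion"],float),np.array(c["world_to_cam"])
def proj(n,P):
    K,d,T=cam(n); P=np.atleast_2d(P); p=P@T[:3,:3].T+T[:3,3]; p=p*[1,-1,-1]
    return cv2.projectPoints(p.reshape(-1,1,3),np.zeros(3),np.zeros(3),K,d)[0].reshape(-1,2)
def ray(n,rc):
    K,d,T=cam(n); u=cv2.undistortPoints(np.array([[[rc[1],rc[0]]]],float),K,d)[0,0]
    v=T[:3,:3].T@np.array([u[0],-u[1],-1.]); o=-T[:3,:3].T@T[:3,3]; return o,v
def atz(n,rc,z):
    o,v=ray(n,rc); return o+v*(z-o[2])/v[2]
E
python3 - <<'E'
from h import *
for n in ("side","top"):
    cv2.imwrite(f"pics/{n}0.png",arm.snapshot(n)[:,:,::-1])
    T=cam(n)[2]; print(n,(-T[:3,:3].T@T[:3,3]).round(3))
    for t in ("lamp_stand","plunger_top","grip","button_face","cursor_line","index_line","dish"):
        print(t,[(round(r["score"],2),np.round(r["pixel"],1).tolist()) for r in arm.place_of(n,t)[:2]])
E
```

```text
side [0.146 1.031 0.53 ]
lamp_stand [(0.79, [257.9, 302.8])]
plunger_top [(0.65, [265.6, 355.6]), (0.47, [256.0, 316.1])]
grip [(0.65, [203.9, 318.9]), (0.4, [197.8, 305.8])]
button_face []
cursor_line [(0.51, [192.2, 266.2])]
index_line [(0.74, [195.9, 305.5])]
dish [(0.88, [267.6, 357.1])]
top [0.402 0.036 0.995]
lamp_stand [(0.88, [202.5, 389.3])]
plunger_top [(0.44, [232.9, 330.9])]
grip [(0.72, [209.5, 395.4])]
button_face [(0.37, [210.0, 410.1])]
cursor_line [(0.67, [137.0, 402.1]), (0.28, [280.7, 201.2])]
index_line [(0.85, [186.3, 399.0]), (0.53, [212.1, 410.5])]
dish [(0.56, [257.1, 379.3])]
```

View pics/top0.png

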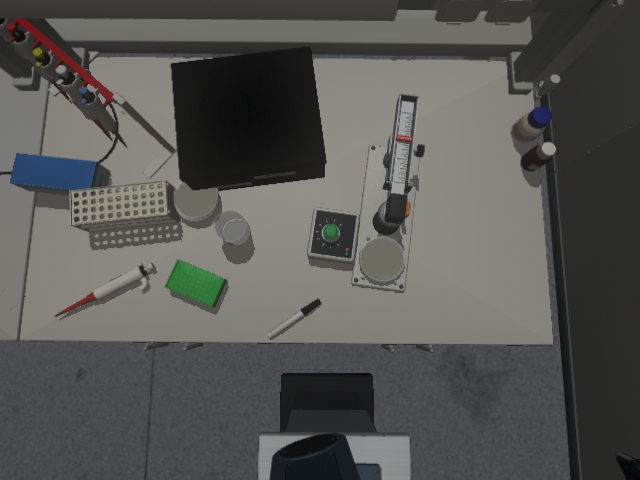

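View pics/side0.png

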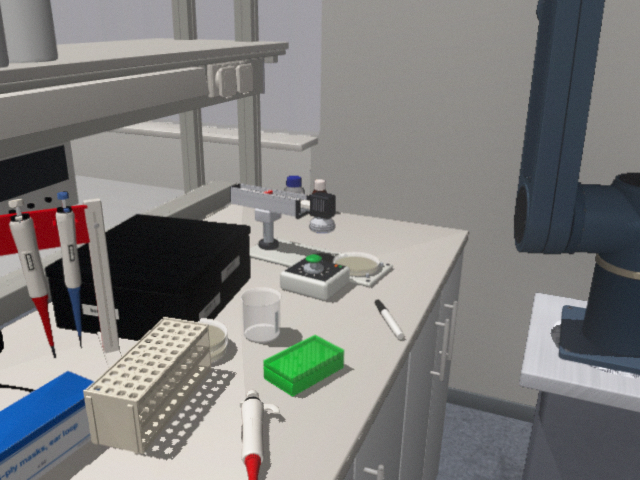

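Top view: console with green plunger at about (233,331), lamp grip (207,395), cursor red at (138,403), plate at (260,381). The network's top-view points agree with this. In the side view the second plunger candidate (256,316) is the right one.

```bash
cat >> h.py <<'E'
def toworld(p,P):
    c,s=np.cos(p[2]),np.sin(p[2]); P=np.atleast_2d(P)
    return np.c_[p[0]+c*P[:,0]-s*P[:,1],p[1]+s*P[:,0]+c*P[:,1],P[:,2]]
E
python3 - <<'E'
from h import *
from scipy.optimize import least_squares
S={"st":[0,0,0],"pl":[-.095,.12,.0705],"gr":[-.045,0,.142],"ix":[.004,0,.147],"di":[-.132,0,.01]}
ob=[("top","st",202.5,389.3),("top","pl",232.9,330.9),("top","gr",209.5,395.4),("top","ix",186.3,399),("top","di",257.1,379.3),
("side","st",257.9,302.8),("side","pl",256,316.1),("side","gr",203.9,318.9),("side","ix",195.9,305.5),("side","di",267.6,357.1)]
f=lambda p:np.concatenate([proj(n,toworld(p,S[k]))[0]-[c,r] for n,k,r,c in ob])
s=least_squares(f,[.45,-.1,0],loss="soft_l1"); p=s.x
print(p.round(4),np.degrees(p[2])); 
for o,e in zip(ob,f(p).reshape(-1,2)): print(o[:2],e.round(1))
for k in S: print(k,toworld(p,S[k])[0].round(4))
w=atz("top",(137,402.1),.148); d=w-toworld(p,S["ix"])[0]; print("cursor",w, d[:2]@[np.cos(p[2]),np.sin(p[2])])
im=cv2.imread("pics/top0.png"); g=im[85:305,290:440].copy()
g=cv2.resize(g,None,fx=2.7*1.0,fy=2.7,interpolation=cv2.INTER_CUBIC)
cv2.imwrite("pics/c0.png",g)
print(arm.sense()["tcp_rot"])
E
```

```text
[ 0.6503 -0.1212 -0.1228] -7.03802937591893
('top', 'st') [-2.   1.8]
('top', 'pl') [ 0.1 -0.5]
('top', 'gr') [ 0.6 -0.6]
('top', 'ix') [-0.1 -2. ]
('top', 'di') [2.4 3.4]
('side', 'st') [2.1 1.8]
('side', 'pl') [-1.   0.7]
('side', 'gr') [ 4.  -0.4]
('side', 'ix') [-1.9  1.9]
('side', 'di') [-0.3 -0. ]
st [ 0.6503 -0.1212  0.    ]
pl [0.5707 0.0095 0.0705]
gr [ 0.6057 -0.1157  0.142 ]
ix [ 0.6543 -0.1217  0.147 ]
di [ 0.5193 -0.1051  0.01  ]
cursor [ 0.75254059 -0.1301927   0.148     ] 0.09854470540075708
[3.08415588e+00 5.97565596e-01 1.48368613e-05]
```

View pics/c0.png

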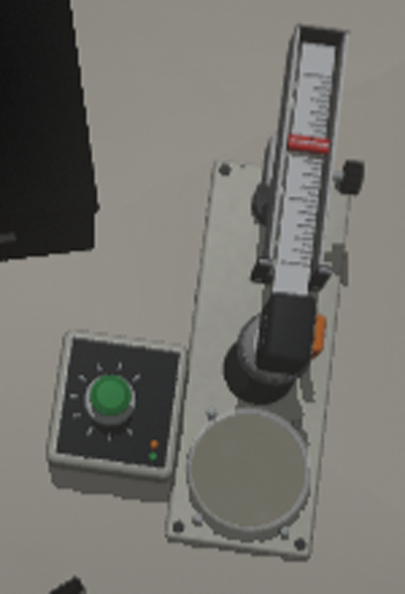

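Run:
```python
from h import *
from scipy.optimize import least_squares
F=[([.194,.023,.147],297,27),([.194,-.023,.147],349,33),([-.095,.12,.0705],110,394),([-.132,0,.026],249,469),([-.195,.06,.01],167,541),([-.195,-.06,.01],311,559),([.135,.06,.01],214,162),([-.02,.017,.162],270,293),([-.02,-.017,.162],317,299),([-.07,-.017,.162],303,372)]
A=np.array([a for a,_,_ in F]); U=np.array([[u,v] for _,u,v in F])/2.7+[290,85]-.3
f=lambda p:(proj("top",toworld(p,A))-U).ravel()
s=least_squares(f,[.65,-.12,-.12],loss="soft_l1"); p=s.x; print(p.round(4),f(p).reshape(-1,2).round(1).tolist())
for k,P in dict(pl=[-.095,.12,.0705],gr=[-.045,0,.142],ix=[.004,0,.147]).items():
    print(k,toworld(p,P)[0].round(4),((proj("top",toworld(p,P))[0]+.3-[290,85])*2.7).round(1))
for c in ([308,143],):
    u=np.array(c)/2.7+[290,85]-.3
    w=atz("top",(u[1],u[0]),.148); print(w, np.linalg.norm(w-toworld(p,[.004,0,.148])[0]))
im=cv2.imread("pics/top0.png"); print(im[128:150,403].tolist())
cv2.imwrite("pics/c1.png",np.hstack([cv2.resize(im[125:150,380:420],None,fx=9,fy=9,interpolation=0),cv2.resize(im[172:197,380:420],None,fx=9,fy=9,interpolation=0)]))
```

```text
[ 0.6501 -0.1206 -0.1333] [[-2.0, -0.5], [1.0, 0.3], [-0.1, 1.2], [-0.1, 1.3], [-1.2, -0.2], [-0.3, 0.9], [-0.3, -0.8], [0.2, -0.3], [0.3, -0.1], [2.7, -2.0]]
pl [0.5719 0.011  0.0705] [109.8 397.4]
gr [ 0.6055 -0.1146  0.142 ] [285.5 335.7]
ix [ 0.6541 -0.1211  0.147 ] [294.1 269.3]
[ 0.75117058 -0.13352304  0.148     ] 0.09790112339951054
[[160, 158, 156], [161, 159, 156], [158, 156, 154], [160, 158, 155], [161, 158, 156], [161, 159, 156], [160, 158, 156], [107, 107, 149], [53, 56, 149], [136, 134, 154], [97, 97, 149], [46, 48, 145], [40, 42, 97], [64, 68, 80], [85, 90, 94], [141, 141, 139], [117, 116, 115], [143, 141, 140], [160, 158, 155], [161, 159, 156], [161, 159, 156], [115, 113, 113]]
```

View pics/c1.png

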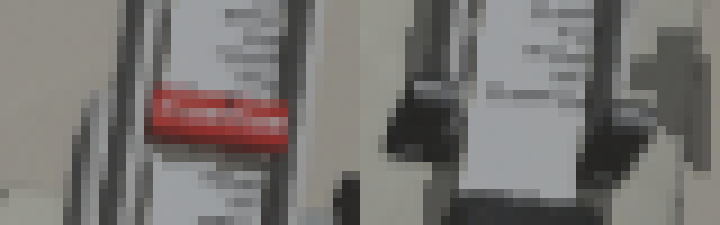

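Cursor line at about (row 137.3, col 404) and index lines midway at about (row 183, col 399): the draw is about 96 mm. Stand yaw is −7.6°. Moving above the plunger now.

Call:
move_arm(plan=[[[3.1, 4.1, 0], -0.41], [[3.1, 4.1, 0], -0.41], [[3.1, 4.1, 0], -0.41], [[3.1, 4.1, 0], -0.41], [[3.1, 4.1, 0], -0.41], [[3.1, 4.1, 0], -0.41], [[3.1, 4.1, 0], -0.41], [[3.1, 4.1, 0], -0.41], [[3.1, 4.1, 0], -0.41], [[3.1, 4.1, 0], -0.41], [[3.1, 4.1, 0], -0.41], [[3.1, 4.1, 0], -0.41]], grip=0, grip_force=30)

```text
clock: 2.3
position: [0.5682, 0.0006, 0.2314]
tcp_rot: [-3.131, 0.188, -0.001]
wrist_force: [0.9, -0.6, 0.7]
width: -0.0001
gripper_force: 0.0
```

Call:
move_arm(plan=[[[0.4, 0.5, -3], 0], [[0, 0, -4], 0], [[0, 0, -4], 0], [[0, 0, -3], 0], [[0, 0, -0.9], 0], [[0, 0, 0], 0], [[0, 0, 0], 0]])

```text
clock: 3.18
position: [0.5724, 0.001, 0.0843]
tcp_rot: [-3.129, 0.186, -0.006]
wrist_force: [0.6, 0.2, 0.3]
width: 0.0
gripper_force: 0.0
```

Run:
```python
from h import *
a=arm.snapshot("top")[180:290,280:430,::-1]; b=arm.snapshot("side")[200:310,260:410,::-1]
cv2.imwrite("pics/p1.png",cv2.resize(np.hstack([a,b]),None,fx=2.6,fy=2.6,interpolation=2))
s=arm.sense(); print(s["position"],s["tcp_rot"],proj("side",s["position"]))
```

```text
[0.57241013 0.00103543 0.08433445] [-3.12892697  0.18549984 -0.00617286] [[316.01021211 248.74660641]]
```

View pics/p1.png

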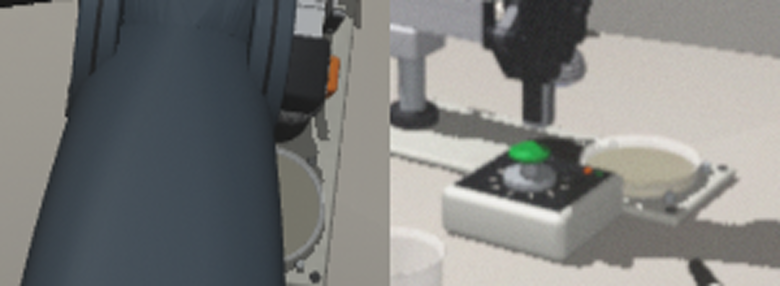

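The side view shows the fingertips just above the green plunger, slightly on its far side (−y); the reading y=0.001 agrees. Shifting +1 cm in y and pressing.

Call:
move_arm(plan=[[[0, 1.0, 0], 0], [[0, 0, 0], 0], [[0, 0, -1.2], 0], [[0, 0, -0.5], 0], [[0, 0, -0.5], 0], [[0, 0, -0.5], 0], [[0, 0, 0], 0]])

```text
clock: 4.15
position: [0.5713, 0.0067, 0.0582]
tcp_rot: [-3.125, 0.174, -0.005]
wrist_force: [-2.9, 1.2, 12.8]
width: 0.0003
gripper_force: 6.3
```

Call:
move_arm(plan=[[[0, 0, -0.2], 0], [[0, 0, -0.2], 0], [[0, 0, 0], 0]])

```text
clock: 4.53
position: [0.5715, 0.0067, 0.058]
tcp_rot: [-3.126, 0.173, -0.007]
wrist_force: [-10.2, -0.3, 26.2]
width: 0.0001
gripper_force: 13.4
```

Call:
move_arm(plan=[[[0, 0, 1.5], 0], [[0, 0, 2.5], 0], [[0, 0, 4], 0], [[0, 0, 4], 0], [[0, 0, 4], 0], [[0, 0, 3], 0], [[0.8, -3, 0], -0.1], [[0.9, -3, 0], -0.1], [[0.9, -3, 0], 0], [[0.8, -3, 0], 0], [[0, 0, 0], 0], [[0, 0, 0], 0]], grip=8.5)

```text
clock: 6.02
position: [0.604, -0.1129, 0.2404]
tcp_rot: [-3.123, 0.207, 0.002]
wrist_force: [0.2, -0.0, -1.3]
width: 0.0851
gripper_force: 0.0
```

Call:
move_arm(plan=[[[0.1, -0.2, -3], 0], [[0, 0, -3], 0], [[0, 0, -2], 0], [[0, 0, -2], 0], [[0, 0, -1.5], 0], [[0, 0, -0.5], 0], [[0, 0, 0], 0], [[0, 0, 0], 0]])

```text
clock: 7.02
position: [0.6061, -0.1155, 0.1225]
tcp_rot: [-3.124, 0.206, -0.004]
wrist_force: [-0.3, -0.2, -0.1]
width: 0.0851
gripper_force: 0.0
```

Run:
```python
from h import *
a=arm.snapshot("top")[110:290,310:440,::-1]; b=arm.snapshot("side")[160:310,220:390,::-1]
a=cv2.resize(a,(433,600)); b=cv2.resize(b,(360,318),interpolation=2)
o=np.zeros((600,793,3),np.uint8); o[:,:433]=a; o[:318,433:]=b
cv2.imwrite("pics/g1.png",o)
s=arm.sense(); print(s["position"],s["tcp_rot"],s["wrist_force"])
```

```text
[ 0.60615982 -0.11553843  0.12246756] [-3.1239884   0.20658614 -0.00412394] [-0.90888383  1.42820418  0.07842018]
```

View pics/g1.png

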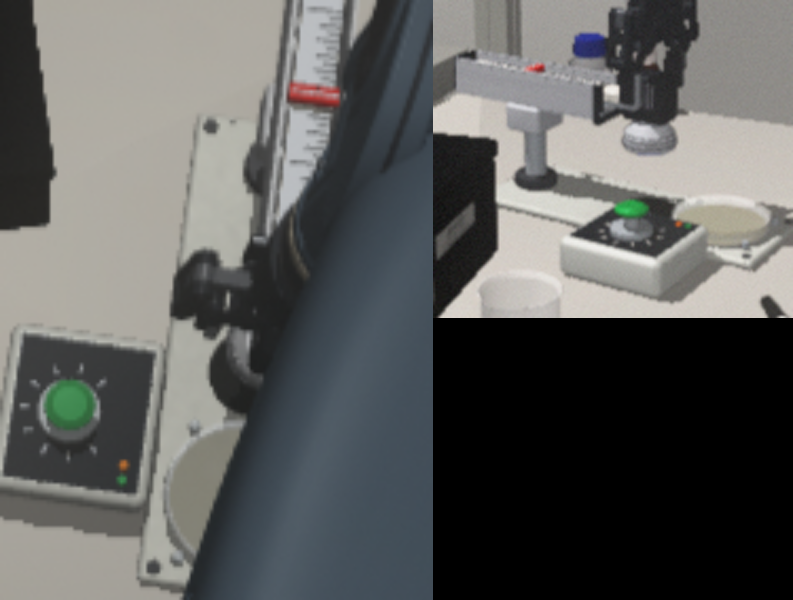

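Fingers straddle the grip with the lamp still parked (cursor at the same place) and the plunger is up. Pinching.

Call:
move_arm(plan=[[[0, 0, 0], 0], [[0, 0, 0], 0], [[0, 0, 0], 0], [[0, 0, 0], 0], [[0, 0, 0], 0], [[0, 0, 0], 0], [[0, 0, 0], 0], [[0, 0, 0], 0]], grip=2.5, grip_force=40)

```text
clock: 8.12
position: [0.6059, -0.1141, 0.1226]
tcp_rot: [-3.123, 0.206, -0.003]
wrist_force: [-0.4, 5.4, 3.6]
width: 0.034
gripper_force: 42.7
```

Call:
move_arm(plan=[[[-0.3, 0.04, 0], 0], [[-0.3, 0.04, 0], 0], [[-0.4, 0.05, 0], 0], [[0, 0, 0], 0], [[0, 0, 0], 0]])

```text
clock: 8.75
position: [0.5977, -0.113, 0.1226]
tcp_rot: [-3.123, 0.206, -0.009]
wrist_force: [4.5, 5.4, 2.2]
width: 0.0339
gripper_force: 42.9
```

Call:
move_arm(plan=[[[-0.8, 0.11, 0], 0], [[-0.8, 0.11, 0], 0], [[-0.8, 0.11, 0], 0], [[-0.8, 0.11, 0], 0], [[-0.8, 0.11, 0], 0], [[-0.8, 0.11, 0], 0], [[-0.8, 0.1, 0], 0], [[-0.8, 0.1, 0], 0], [[-0.8, 0.1, 0], 0], [[-0.8, 0.1, 0], 0], [[0, 0, 0], 0], [[0, 0, 0], 0]])

```text
clock: 10.25
position: [0.5183, -0.1022, 0.1226]
tcp_rot: [-3.122, 0.206, -0.011]
wrist_force: [6.0, 6.4, 1.1]
width: 0.034
gripper_force: 44.0
```

Run:
```python
from h import *
t=arm.snapshot("top"); d=arm.snapshot("side"); cv2.imwrite("pics/t2.png",t[:,:,::-1]); cv2.imwrite("pics/s2.png",d[:,:,::-1])
a=cv2.resize(t[165:215,370:430,::-1],(660,550),interpolation=0)
cv2.imwrite("pics/d1.png",a)
for n in ("top","side"):
  for k in ("cursor_line","index_line"): print(n,k,[(r["score"],r["pixel"]) for r in arm.place_of(n,k)[:2]])
s=arm.sense(); print(s["position"],s["wrist_force"],s["width"])
```

```text
top cursor_line [(0.72, [316.3, 293.1])]
top index_line [(0.79, [184.6, 398.6])]
side cursor_line [(0.57, [197.6, 298.0])]
side index_line [(0.87, [197.2, 306.3])]
[ 0.51834789 -0.10224637  0.12258489] [6.15670348 6.67665301 1.17331769] 0.03367287244216288
```

View pics/d1.png

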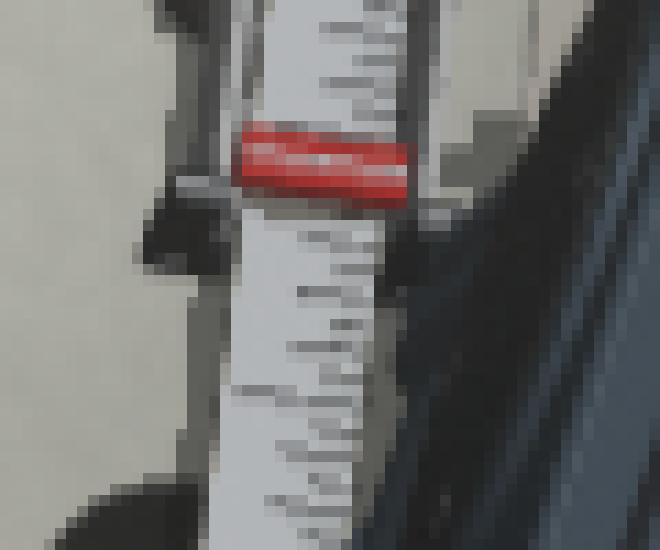

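Cursor line is at about (row 179, col 399), roughly 3.8 px behind the light marks on the cheeks at about row 183. I'll check that those marks really are the index lines.

Run:
```python
from h import *
t=cv2.imread("pics/t2.png"); g=cv2.imread("pics/top0.png")
print("left cols 386-390 rows 177-190"); print(t[177:191,385:392].mean(2).astype(int)); print("right"); print(t[179:192,408:414].mean(2).astype(int)); print("right0");print(g[179:192,406:414].mean(2).astype(int))
p=[.6501,-.1206,-.1333]
for P in ([0,.0235,.147],[.004,.0235,.147],[.008,.0235,.147],[.004,-.0235,.147],[.004,0,.147],[0,.0235,.125]): print(P,proj("top",toworld(p,P))[0].round(1),proj("side",toworld(p,P))[0].round(1))
d=cv2.imread("pics/s2.png")[175:230,265:340]
cv2.imwrite("pics/e1.png",cv2.resize(d,None,fx=10,fy=10,interpolation=2))
```

```text
left cols 386-390 rows 177-190
[[ 95  94  82  69  93 166 107]
 [ 95  95  72  70  93 166  87]
 [ 96  94  73  69  91 166  72]
 [ 81  69  60  59  81 141  64]
 [ 62 139 135 132 105 101  67]
 [ 47  93 102 105 113 116 129]
 [ 41  48  57  59  70  79 121]
 [ 40  41  41  41  44  74 100]
 [ 41  41  41  41  50  91  79]
 [ 41  40  40  41  62  83  92]
 [ 41  41  39  41  47  54  93]
 [ 65  63  40  42  42  54 102]
 [ 68  61  40  40  41  54 135]
 [148 147 143  70  70  71 148]]
right
[[114 161  96  91  92  92]
 [137 161  92  91  91  91]
 [140 148  93  92  92  92]
 [141 159 145 145 142  90]
 [ 87  98 100 103 130  65]
 [104 133 130  84  73  48]
 [ 89 101 101  58  46  42]
 [ 53  54  57  46  42  41]
 [ 37  45  45  42  42  43]
 [ 37  45  40  40  44  43]
 [ 39  42  40  44  45  39]
 [ 39  42  45  46  44  37]
 [ 45  45  46  44  40  37]]
right0
[[ 60  64 100 141  85  81  81  81]
 [ 60  67 120 141  82  82  81  81]
 [ 60  67 123 129  82  81  81  81]
 [ 60  66 124 140 128 128 125  81]
 [ 60  61  77  86  88  92 115  81]
 [ 60  53  92 117 115  89  79  82]
 [ 53  43  79  89  92 103 108  81]
 [ 43  38  50  49  53  65  85 124]
 [ 38  38  38  37  38  46 103 137]
 [ 37  36  38  38  40  77 132 137]
 [ 37  36  37  38  59 128 138 136]
 [ 38  37  36  44 100 137 136 135]
 [ 56  57  42  76 131 136 135 135]]
[0, 0.0235, 0.147] [386.6 184.7] [299.5 200.9]
[0.004, 0.0235, 0.147] [386.8 182.8] [297.9 200.6]
[0.008, 0.0235, 0.147] [387.  180.9] [296.3 200.3]
[0.004, -0.0235, 0.147] [410.5 186.1] [309.  195.3]
[0.004, 0, 0.147] [398.6 184.4] [303.6 197.9]
[0, 0.0235, 0.125] [384.9 187.8] [299.5 210.5]
```

View pics/e1.png

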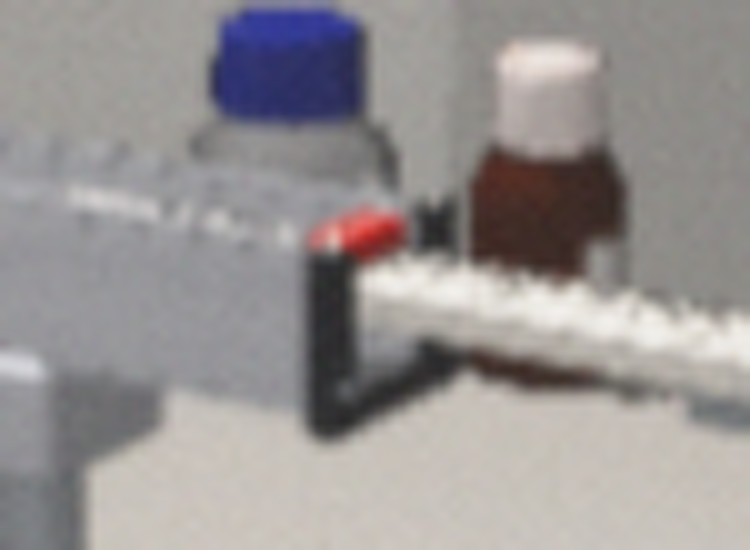

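The cheek marks are the lines: dark cheek on both sides, slope equal to the stand yaw, midpoint about row 183.1. About 8 mm remain.

Call:
move_arm(plan=[[[-0.4, 0.05, 0], 0], [[-0.4, 0.05, 0], 0], [[0, 0, 0], 0], [[0, 0, 0], 0], [[0, 0, 0], 0]])

```text
clock: 11.18
position: [0.5104, -0.1012, 0.1226]
tcp_rot: [-3.122, 0.206, -0.011]
wrist_force: [7.0, 6.7, 0.2]
width: 0.0341
gripper_force: 44.3
```

Run:
```python
from h import *
fs=[arm.snapshot("top") for _ in range(6)]; t=np.mean(fs,0)
print(t[174:192,388:410,2].astype(int)[:, ::2], "blue")
big=cv2.resize(t[172:197,380:417].astype(np.uint8)[:,:,::-1],None,fx=20,fy=20,interpolation=0)
cv2.imwrite("pics/f1.png",big)
s=arm.sense(); print(s["position"],s["wrist_force"],s["width"],s["gripper_force"],s["clock"])
```

```text
[[ 68 143 134 183 184 183 183 143 128  71  79]
 [ 69 163 128 183 184 182 156 175 168  57  80]
 [ 68 167  98 184 184 181 142 129 123  64  94]
 [ 69 166  92 184 183 183 175 168 165  67  98]
 [ 69 166  95 183 184 183 182 145 152  67  98]
 [ 69 166  93 156 183 183 183 171 141  67 114]
 [ 60 142  65  83 109 128 153 182 170  67 137]
 [134 101  52  50  55  67  82 100 106  67 140]
 [106 115 165 132  99  70  48  48  52  54 141]
 [ 60  75 102  98 111 136 163 129  69  48  88]
 [ 41  59  49  57  69  85 102  98 133  74 105]
 [ 40  72  41  42  43  46  49  56  83  52  91]
 [ 41  78  77  74  46  39  40  41  44  39  54]
 [ 40  53 102  99  94  93  75  57  44  37  38]
 [ 42  54 170 169 169 135  80  61  56  36  37]
 [ 41  56 183 183 183 176 166  95  53  36  36]
 [ 67  69 183 183 181 127 128 136  46  36  36]
 [ 86  83 183 183 183 169 167 142  39  62  43]] blue
[ 0.51040817 -0.10118135  0.12257953] [6.13651394 6.78680922 1.28564357] 0.034264402195741984 44.284717440605164 11.475
```

View pics/f1.png

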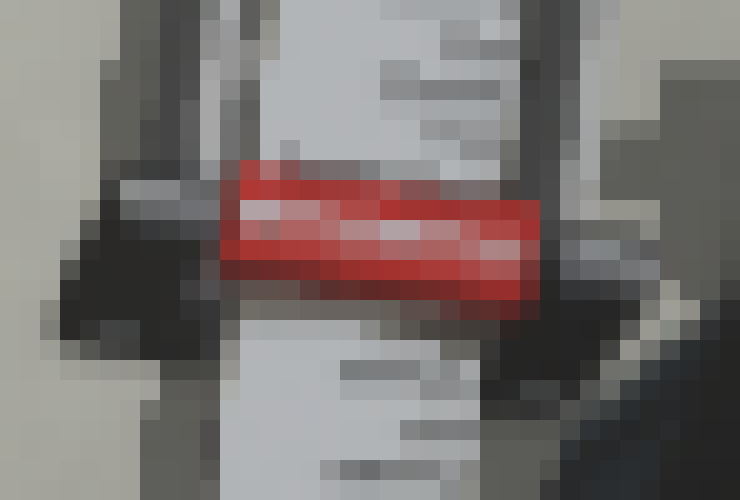

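The white cursor line (row 183.2 at col 399) is level with the index lines (about 183.1), with the arm held still and the grip firm. Handing in.

```bash
python3 -c "
from station import arm
print(arm.hand_in())"
```

```text
the job is handed in; nothing more can be done
None
```

I pressed the timer plunger fully down and it sprang back. I then pinched the grip and drew the lamp out about 96 mm until the cursor line stood level with the index lines (to about 1–2 mm), and handed the job in still holding it there; no verdict came back.

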